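# Shut the reagent covers and hold the analyser's sample tray out at the mark

### The job

Get the sample analyser on the ward desk ready for me to load: press both reagent covers on its top down until their catches hold them shut, then pull the spring-return sample tray out by its blue grip until its yellow pointer lines up with the red mark on the rail. Keep holding it there with the gripper, for it runs back in when let go: your program finishes while still holding the tray at the mark. Leave the other things on the desk and on the analyser where they are.

Things in the scene. Friction and masses are not known exactly. Their poses are not given: they have to be found in the camera images.
- analyser: Cream benchtop sample analyser fixed to the desk: a low box 185 mm deep, 360 wide, 92 high. Origin on the desk, mid-width, 55 mm behind its front face. x axis front to back, y to the left of one facing as x does, z up. Its front faces the robot within 0.25 rad. Covers on top at y = +85 mm (left) and -85 mm (right); the tray comes out of the front at y = -85 mm, along -x.
- cover_left (a joint): Opening angle (rad) of the left-hand cover, a teal plate 90 mm deep, 130 wide, 6 thick. 0 = shut, level; starts 0.4 to 0.75, front edge up. Hinged along its back edge; light friction (under 1 N at the lip) keeps it at any angle. About 0.13 rad before shut it meets a sprung catch: about 7 N more, pressed down near the lip, snaps it past to 0, and the catch then holds it shut.
- cover_left_lip (a point): Point on the left-hand cover's upper surface, mid-width, 75 mm from the hinge and 13 mm short of the front edge; moves with the cover; 100 mm above the desk when shut. x axis along the cover from lip to hinge, y along the hinge, z out of the upper surface.
- cover_left_hinge (a point): Point on the left-hand cover, mid-width, at the level of its upper surface and 8 mm from the hinge axis along the cover's own z axis. The hinge axis is 92 mm above the desk. Axes as at the lip.
- cover_right (a joint): Opening angle (rad) of the right-hand cover, a grey plate 90 mm deep, 130 wide, 6 thick. 0 = shut, level; starts 0.4 to 0.75, front edge up. Hinged along its back edge; light friction (under 1 N at the lip) keeps it at any angle. About 0.13 rad before shut it meets a sprung catch: about 7 N more, pressed down near the lip, snaps it past to 0, and the catch then holds it shut.
- cover_right_lip (a point): Point on the right-hand cover's upper surface, mid-width, 75 mm from the hinge and 13 mm short of the front edge; moves with the cover; 100 mm above the desk when shut. x axis along the cover from lip to hinge, y along the hinge, z out of the upper surface.
- cover_right_hinge (a point): Point on the right-hand cover, mid-width, at the level of its upper surface and 8 mm from the hinge axis along the cover's own z axis. The hinge axis is 92 mm above the desk. Axes as at the lip.
- tray: White sample tray, 80 mm wide, top 30 mm above the desk. It slides out along its -x axis, from home (start) to an end stop 90 mm out, beyond the mark. A spring draws it home: 4 N at home and 0.8 N more per 10 mm; let go, it runs back in. Origin on its centre line, 65 mm behind the grip's middle, 10 mm above the desk. Axes parallel to the analyser's.
- grip_center (a point): Point inside the tray's blue upright grip block (18 mm along x, 28 along y, 65 tall, top 95 mm above the desk), on its centre line, 20 mm below its top: a good place to pinch it from above. Pull along -x. At home it is 65 mm in front of the analyser's front face. Axes parallel to the analyser's.
- tray_pointer (a point): Tip of the yellow pointer on the tray's left edge (a bar 10 mm wide along x, 36 mm above the desk), level along x with the middle of the grip. It moves with the tray. Axes parallel to the analyser's.
- mark_tip (a point): Tip of the red mark (a bar 10 mm wide along x, 36 mm above the desk) fixed on the metal rail along the left of the tray (rail top 26 mm above the desk), 35 to 65 mm in front of the yellow pointer's home. The bars (middle to middle) line up when both points have the same x in this frame. Axes parallel to the analyser's.
- reagent_jar: Bystander: small closed jar, 38 mm across, 55 mm high, standing on the back of the analyser's top. Origin under its middle.
- tube_rack: Bystander: orange block 100 x 60 x 35 mm with six capped tubes, 89 mm high in all, on the desk left of the analyser. Origin under its middle.
- marker_pen: Bystander: black and red pen, 125 mm long along its x axis, 12 mm high, on the desk before the analyser's left half. Origin under its middle.
- mug: Bystander: white mug, 80 mm across, 95 mm high. Origin under its middle.
- gel_bottle: Bystander: clear hand gel bottle with a blue cap, 60 mm across, 160 mm high. Origin under its middle.
- flower_pot: Bystander: pink flower pot, 104 mm across at its rim, about 145 mm high with its flowers. Origin under its middle.
- tape_roll: Bystander: roll of tape lying flat, 90 mm across, 24 mm high. Origin under its middle.

How it is judged:
On the way, in this order (a step that is already met when the one before it is completed fails the run):
1. both covers are pressed shut and held by their catches, the tray still at home (value of joint each of cover_left, cover_right below 0.05 rad and distance of tray_pointer from where it was at the start of the episode below 0.012 m), for 0.2 s.
2. the fingers hold the tray with its pointer at the mark (value of joint each of cover_left, cover_right below 0.05 rad and x of tray_pointer in the frame of mark_tip between -0.006 and 0.006 m and contact force between the fingers and blue_grip above 3 N), for 0.3 s.
At the end, for the whole second after the job is handed in: Both covers are shut (under 0.05 rad), the tray's yellow pointer is within 6 mm of the red mark along the pull and still, and the fingers are holding it there by its blue grip (over 3 N) (all of step 2 and linear speed of tray below 0.02 m/s); the arm keeps its last pose, push and grip.
It fails at once if a bystander is shifted by more than 40 mm or tipped over (distance of any of reagent_jar, tube_rack, marker_pen, mug, gel_bottle, flower_pot, tape_roll from where it was at the start of the episode above 0.04 m or angle between any of reagent_jar, tube_rack, marker_pen, mug, gel_bottle, flower_pot, tape_roll's own z axis and vertical above 0.6 rad).
It also fails if it takes over 53 s, if anything falls off the work surface, if the arm or the gripper's body presses on something with over 40 N, if the wrist force passes 120 N, or if a joint passes its speed limit or range.

### The arm

A 6-joint arm with a two-finger parallel gripper is mounted at the origin on the work surface. World frame = base frame: x ahead of the robot, y to its left, z up, the work surface at z = 0. Lengths are in m, angles in rad, forces in N, time in s.
With the tool pointing down it reaches from about 0.4 to 0.825 m from the base axis. Payload 7 kg.
Tool frame: the origin (TCP) lies on the centre line of the jaws, within the pads' length; the fingertips stand 11 mm ahead of it and the grasp point (between the pads) lies 8 mm behind it; z points along the fingers, y is the direction in which the jaws open and shut (so a half turn about z gives the same grasp; the last joint's range is limited). The gripper opens to 88 mm and grips with 3 to 60 N. Pads are 19 mm wide; open, the fingers measure 130 mm over their backs; the gripper's body (78 mm by 193 mm) begins 47 mm behind the grasp point.
Start: joints at [1.449, 0.359, 0.012, 0, -1.224, -0.288], TCP at [0.269, 0.619, 0.238] pointing down, gripper open.
Joint ranges: [-3.07, 3.07], [-1.43, 2.12], [-1.02, 1.25], [-3.03, 1.67], [-3.05, -0], [-3.03, 3.03]. Speed limits (rad/s): [2.39, 2.39, 3.01, 3.14, 3.14, 3.14].

### API

Orientations are given as [roll, pitch, yaw] about the fixed x, y, z axes, in that order (R = Rz(yaw) Ry(pitch) Rx(roll)).
In Python, from station import * gives the robot as it stands.
- The arm moves only by the tool play_rows, never from a script. Its argument "targets" is a list of rows, each a list of 7 numbers: the turn, a rotation vector about the world's x, y, z in rad, then the shift along the world's x, y, z in m, then the opening, from 0 (shut) to 1 (fully open). A call has 1 to 12 rows; each row shifts and turns the pose as measured when the row begins; what a row does not reach is not made up. A row lasts 1/8 s, in which the tool goes at most 62.5 mm and 10.7 degrees, less where a joint would pass 70% of its speed; a pose out of reach is approached as far as the arm can. A call is refused whole if a number of a shift passes 0.0625 or a number of a turn 0.188, either way. A call with a gripper value outside its range is refused whole. The fingers move at their own pace and stop on an object; "grip_force" is the grip in N (left out, the last holds). Time passes only in rows, so rows that do not move let the fingers close. It gives the time, the measured TCP pose, the force and the opening at its end, in the units of the state.
- get_state(): the state, without advancing time (a new reading comes with each control period).
- grab_frame(name): name is "scene" or "top" or "wrist"; returns (picture, depth): 420x560x3 uint8, blue, green, red; 420x560 float32, m along the optical axis (not along the pixel's ray), 0 where there is no reading.
- camera_params(name): a dict with "camera_matrix" (3x3 intrinsics, pixels), "extrinsics" (4x4, takes a point from world to camera coordinates); the wrist camera has in their place "hand_eye" (4x4, takes a point from camera to tool coordinates, whose origin is the TCP and whose axes are the flange's). Camera axes: x right, y up, looking along -z (the intrinsics and any distortion apply to the point x, -y, -z); pixel columns grow to the right and rows downward; lengths in m; the calibration is good to about 2 mm. A picture is of the moment at which its call begins: read the wrist's pose just before it. camera_params takes no time and is no camera call.
- job_done(): hands the job in, once; it reports no verdict.
The state is a dict: "t": time; "q": joint angles; "qd": joint speeds; "joint_efforts": joint torques, N m; "eef_pos": TCP position; "ee_rot": TCP orientation; "force": force on the tool from outside, world axes, zero at the start; "moment": the same for the moment, N m; "width": finger opening in m.
Only numpy, scipy, OpenCV 4.12 (cv2) and the standard library are available. Lean on these libraries where they do the work, as an engineer would, in place of code of your own. Each camera call takes 0.05 s, during which the arm holds its last target.

## Working session

There is one attempt and no reset: what is moved stays moved. The work goes in short steps, Python scripts to look and compute and a tool call to move; the robot and the scene stay as the last step left them, time stands still between calls to the robot, and variables do not carry over. Pictures are saved under pics/ and viewed, and the job is handed in when it is done.

Besides the shell and the picture viewer there is one more tool, called after "Request:" as name([rows], argument=value, ...), one row to a line, values as JSON. play_rows: Moves the arm, as the interface text tells. Its arguments: {"type":"object","properties":{"targets":{"type":"array","items":{"type":"array","items":{"type":"number"}}},"grip_force":{"type":"number"}},"required":["targets"]}

```bash
mkdir -p pics; ls
python3 - <<'E'
from station import *
import cv2,numpy as np
print(get_state())
for n in ["scene","top","wrist"]:
    p,d=grab_frame(n); cv2.imwrite(f"pics/{n}0.png",p); np.save(f"pics/{n}0.npy",d); print(n,camera_params(n))
E
```

```text
pics
{'t': 0.0, 'q': array([ 1.44913498e+00,  3.59387310e-01,  1.10476545e-02, -3.42290195e-04,
       -1.22408422e+00, -2.88111799e-01]), 'qd': array([-0.00062416, -0.00090215,  0.00156495,  0.00053028, -0.00185087,
        0.00146394]), 'joint_efforts': array([-7.04717295e-04, -5.82710302e+01,  2.93055314e+01,  6.99729145e+00,
        7.01461133e-03, -1.67542430e-04]), 'eef_pos': array([0.26875186, 0.61867683, 0.23661893]), 'ee_rot': array([ 3.13994075e+00, -1.53988923e-04, -4.09889598e-01]), 'force': array([-0.70011827,  0.65789147,  0.80029257]), 'moment': array([ 0.04943966,  0.02415294, -0.04878329]), 'width': 0.08748459713059849}
scene {'camera_matrix': array([[488.28922104,   0.        , 285.44502444],
       [  0.        , 488.28922104, 207.2532549 ],
       [  0.        ,   0.        ,   1.        ]]), 'extrinsics': array([[-2.37120436e-01,  9.71480214e-01, -3.05188783e-04,
         1.00538046e-01],
       [-6.91006678e-01, -1.68441179e-01,  7.02949031e-01,
         3.65965774e-01],
       [ 6.82849669e-01,  1.66894468e-01,  7.11240161e-01,
        -1.86305672e+00],
       
[... 349 characters left out ...]
95, -0.02052541,  0.1872651 , -0.62127927],
       [-0.18695344,  0.01619313,  0.98223531, -1.40624025],
       [ 0.        ,  0.        ,  0.        ,  1.        ]])}
wrist {'camera_matrix': array([[333.60807198,   0.        , 272.35601385],
       [  0.        , 333.60807198, 206.33987614],
       [  0.        ,   0.        ,   1.        ]]), 'hand_eye': array([[-1.16207515e-03,  9.57504080e-01,  2.88417383e-01,
         7.85716121e-02],
       [ 9.99999323e-01,  1.09533928e-03,  3.92772907e-04,
         1.31290997e-03],
       [ 6.01667730e-05,  2.88417644e-01, -9.57504704e-01,
        -1.46009187e-01],
       [ 0.00000000e+00,  0.00000000e+00,  0.00000000e+00,
         1.00000000e+00]])}
```

View pics/top0.png

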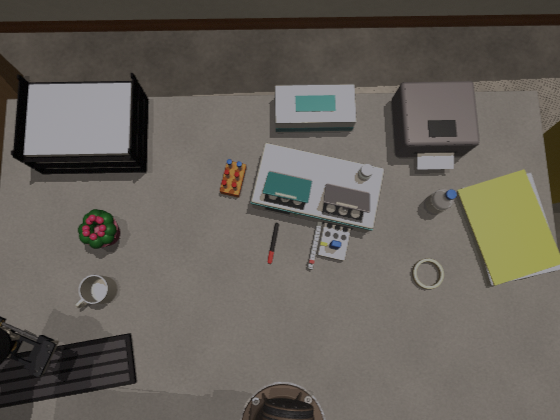

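View pics/scene0.png

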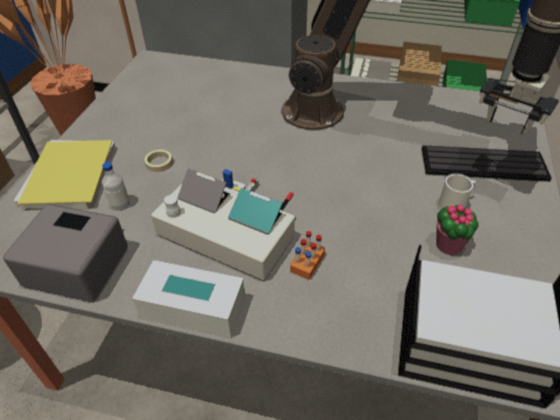

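The top view shows the analyser around (318,187), the teal cover near (288,187), the grey cover near (346,198), the blue grip near (336,244), and the rail with its mark around (315,247). I'll enlarge this area.

```bash
python3 - <<'E'
import cv2
p=cv2.imread("pics/top0.png")[140:280,240:400]
cv2.imwrite("pics/top0c.png",cv2.resize(p,None,fx=5,fy=4.2857 and 5,interpolation=cv2.INTER_CUBIC)[:600*7//6][:700][:, :800][100:700])
E
cat > h.py <<'E'
import numpy as np, cv2
from station import *
def w2c(n):
    c=camera_params(n); return c["camera_matrix"],c["extrinsics"]
def ray(n,uv,K=None,E=None):
    if K is None: K,E=w2c(n)
    x=(uv[0]-K[0,2])/K[0,0]; y=(uv[1]-K[1,2])/K[1,1]
    d=E[:3,:3].T@np.array([x,-y,-1.]); o=-E[:3,:3].T@E[:3,3]
    return o,d
def plane(n,uv,z,**k):
    o,d=ray(n,uv,**k); return o+d*(z-o[2])/d[2]
def dpt(n,uv,D,**k):
    o,d=ray(n,uv,**k); return o+d*D[int(round(uv[1])),int(round(uv[0]))]
def wristE(s):
    from scipy.spatial.transform import Rotation as R
    H=camera_params("wrist")["hand_eye"]; T=np.eye(4); T[:3,:3]=R.from_euler("xyz",s["ee_rot"]).as_matrix(); T[:3,3]=s["eef_pos"]
    return camera_params("wrist")["camera_matrix"],np.linalg.inv(T@H)
E
python3 - <<'E'
from h import *
p=cv2.imread("pics/top0.png");D=np.load("pics/top0.npy")
hsv=cv2.cvtColor(p,cv2.COLOR_BGR2HSV)
def comp(lo,hi,x0=240,x1=400,y0=140,y1=290):
    m=cv2.inRange(hsv,lo,hi); k=np.zeros_like(m);k[y0:y1,x0:x1]=m[y0:y1,x0:x1]
    n,l,s,c=cv2.connectedComponentsWithStats(k)
    return [(s[i],c[i],l==i) for i in range(1,n) if s[i][4]>2]
for nm,lo,hi in [("teal",(80,100,40),(95,255,255)),("blue",(105,120,50),(125,255,255)),("yellow",(22,110,90),(35,255,255)),("red",(0,130,80),(8,255,255)),("red2",(172,130,80),(180,255,255))]:
    for s,c,m in comp(lo,hi): print(nm,s,c.round(1),dpt("top",c,D).round(4))
for uv in [(300,155),(265,180),(375,205),(330,175)]: print(uv,dpt("top",uv,D).round(4))
E
```

```text
teal [263 172  48  30 878] [287.3 185.8] [ 0.6675 -0.0269  0.1249]
blue [240 162   1   4   4] [240.  163.5] [0.7449 0.1077 0.0918]
blue [331 241  10   6  50] [335.5 243.6] [ 0.504  -0.1598  0.0962]
yellow [320 242   7   4  19] [323.3 243.5] [ 0.5116 -0.1322  0.0372]
red [268 251   6  13  54] [270.1 256.7] [0.4781 0.0253 0.0143]
red [310 260   4   3   9] [311.1 261.1] [ 0.461  -0.0947  0.0321]
(300, 155) [ 0.769  -0.0688  0.0856]
(265, 180) [0.6932 0.0358 0.0948]
(375, 205) [ 0.613  -0.2792  0.0938]
(330, 175) [ 0.7046 -0.1535  0.0934]
```

View pics/top0c.png

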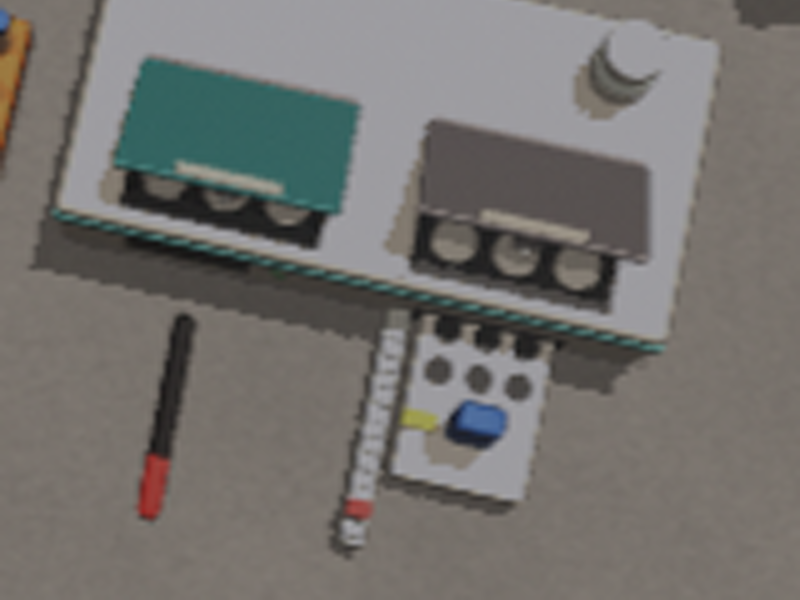

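Run:
```python
from h import *
p=cv2.imread("pics/top0.png");D=np.load("pics/top0.npy")
U=lambda x,y:(240+x/5-.4,160+y/5-.4)
A=plane("top",U(55,210),.092);B=plane("top",U(667,345),.092)
C=plane("top",U(717,42),.092)
print(A,B,C,np.linalg.norm(A-B),np.linalg.norm(C-B))
d=(A-B)/np.linalg.norm(A-B); yaw=np.arctan2(-d[0],d[1]); print("yaw",yaw)
d2=C-B; print("yaw side",np.arctan2(d2[1],d2[0]))
ex=np.array([np.cos(yaw),np.sin(yaw),0]); ey=np.array([-ex[1],ex[0],0])
O=(A+B)/2+ex*.055; O[2]=0; print("O",O)
def loc(P): return ((P-O)@ex).round(4),((P-O)@ey).round(4)
hsv=cv2.cvtColor(p,cv2.COLOR_BGR2HSV)
pt=plane("top",(323.3,243.5),.036); mk=plane("top",(311.1,261.1),.036); g=plane("top",(335.5,243.6),.095)
for n,q in [("ptr",pt),("mark",mk),("grip",g)]: print(n,q.round(4),loc(q))
# analysis of covers by depth
for nm,quad in [("teal",[(155,65),(350,110),(332,205),(125,160)]),("grey",[(440,130),(640,170),(635,245),(430,205)])]:
    q=np.array([U(*a) for a in quad],np.int32); m=np.zeros(p.shape[:2],np.uint8); cv2.fillConvexPoly(m,q,1); m=cv2.erode(m,np.ones((3,3)))
    P=np.array([dpt("top",(u,v),D) for v,u in zip(*np.nonzero(m))])
    L=np.c_[(P-O)@ex,(P-O)@ey,P[:,2]]
    s=np.polyfit(L[:,0],L[:,2],1); print(nm,len(P),"angle",np.arctan(-s[0]),"z at x=",L[:,0].min(),np.polyval(s,L[:,0].min()),L[:,0].max(),np.polyval(s,L[:,0].max()),L[:,1].mean())
for n,k in [("lipL",85),("lipR",-85)]:
  for x in (-.055,-.03,0,.03): pass
  print(n,(O+ey*k/1000).round(4))
```

```text
[0.6308022 0.0784528 0.092    ] [ 0.54492938 -0.26962092  0.092     ] [ 0.72293331 -0.30980091  0.092     ] 0.35851004739949394 0.1824824170109896
yaw -0.24187860533248448
yaw side -0.22200470515096518
O [ 0.64126472 -0.10875804  0.        ]
ptr [ 0.5116 -0.1323  0.036 ] (np.float64(-0.1202), np.float64(-0.0539))
mark [ 0.4607 -0.0943  0.036 ] (np.float64(-0.1788), np.float64(-0.0292))
grip [ 0.504 -0.16   0.095] (np.float64(-0.121), np.float64(-0.0826))
teal 723 angle 1.2620893367416788 z at x= -0.3198057741881073 1.1462379143125998 0.03848268684034433 0.022732883701706008 0.08580049969672486
grey 546 angle 1.275829866533504 z at x= -0.3198057741881073 1.2199973105050796 0.038430314595610755 0.04092816080511266 -0.08201174903777105
lipL [ 0.6616 -0.0262  0.    ]
lipR [ 0.6209 -0.1913  0.    ]
```

Run:
```python
from h import *
p=cv2.imread("pics/top0.png");D=np.load("pics/top0.npy")
U=lambda x,y:(240+x/5-.4,160+y/5-.4)
yaw=-.235
ex=np.array([np.cos(yaw),np.sin(yaw),0]); ey=np.array([-ex[1],ex[0],0]);O=np.array([.6410,-.1090,0])
for nm,quad in [("teal",[(155,65),(350,110),(332,205),(125,160)]),("grey",[(440,130),(640,170),(635,245),(430,205)])]:
    q=np.array([U(*a) for a in quad],np.int32); m=np.zeros(p.shape[:2],np.uint8); cv2.fillConvexPoly(m,q,1); m=cv2.erode(m,np.ones((3,3)))
    m[D==0]=0
    P=np.array([dpt("top",(u,v),D) for v,u in zip(*np.nonzero(m))])
    L=np.c_[(P-O)@ex,(P-O)@ey,P[:,2]]; L=L[(L[:,2]>.085)&(L[:,2]<.18)]
    for i in range(4):
        s=np.polyfit(L[:,0],L[:,2],1); r=L[:,2]-np.polyval(s,L[:,0]); L=L[abs(r)<.008]
    a=np.arctan(-s[0]); print(nm,len(L),"angle",a,"x where z=.1",(.1-s[1])/s[0],"xr",L[:,0].min(),L[:,0].max(),"z",L[:,2].min(),L[:,2].max(),"y",L[:,1].min(),L[:,1].max())
    xh=(.1-s[1])/s[0]
    for k in (.085,-.085): 
        print("shut lip approx",(O+ex*(xh-.075)+ey*k).round(4))
for uv,z in [((150,57),.1),((358,100),.1),((430,120),.1),((650,163),.1)]:
    P=plane("top",U(*uv),z)-O; print(uv,(P@ex).round(4),(P@ey).round(4))
```

```text
teal 714 angle 0.5827040688219293 x where z=.1 0.041073988978656904 xr -0.024714678918400543 0.03956465162539559 z 0.09678843142919002 0.15051039971679758 y 0.02916510944637916 0.14282712859721897
shut lip approx [ 0.6278 -0.0184  0.    ]
shut lip approx [ 0.5882 -0.1838  0.    ]
grey 543 angle 0.7393022146036634 x where z=.1 0.04057519848557994 xr -0.014558086792399512 0.03783057345866825 z 0.09536700086827676 0.1529203928189946 y -0.1400865418311023 -0.026386952445691447
shut lip approx [ 0.6273 -0.0183  0.    ]
shut lip approx [ 0.5877 -0.1836  0.    ]
(150, 57) 0.0448 0.1453
(358, 100) 0.0454 0.0225
(430, 120) 0.0426 -0.0204
(650, 163) 0.0446 -0.1492
```

Request:
play_rows([
  [0,0,0.02,0.02,-0.04,0,0],
  [0,0,0.02,0.02,-0.04,0,0],
  [0,0,0.02,0.025,-0.048,0,0],
  [0,0,0.02,0.025,-0.048,0,0],
  [0,0,0.02,0.028,-0.05,0,0],
  [0,0,0.02,0.028,-0.05,0,0],
  [0,0,0.02,0.028,-0.05,0,0],
  [0,0,0.02,0.028,-0.05,0,0],
  [0,0,0.015,0.028,-0.05,0,0],
  [0,0,0,0.028,-0.05,0,0],
  [0,0,0,0.028,-0.05,0,0],
  [0,0,0,0.025,-0.04,0,0],
], grip_force=40)

```text
t: 1.65
eef_pos: [0.5837, 0.0358, 0.234]
ee_rot: [3.138, -0.001, -0.222]
force: [0.2, 0.6, -0.1]
width: 0.0004
```

Request:
play_rows([
  [0,0,-0.013,0.035,-0.03,0,0],
  [0,0,0,0.035,-0.03,-0.02,0],
  [0,0,0,0,0,-0.04,0],
  [0,0,0,0,0,-0.01,0],
  [0,0,0,0,0,0,0],
])

```text
t: 2.28
eef_pos: [0.6567, -0.0307, 0.1619]
ee_rot: [3.137, -0.0, -0.24]
force: [-0.3, 0.5, 0.5]
width: 0.0005
```

Run:
```python
from h import *
s=get_state();print(s["eef_pos"],s["ee_rot"],s["force"])
p,d=grab_frame("scene");cv2.imwrite("pics/s1.png",cv2.resize(p[130:290,130:340],None,fx=3.7,fy=3.7))
```

```text
[ 0.6567261  -0.03068322  0.16186057] [ 3.13669607e+00 -4.38485870e-04 -2.40420049e-01] [-0.27505397  0.48539563  0.51566846]
```

View pics/s1.png

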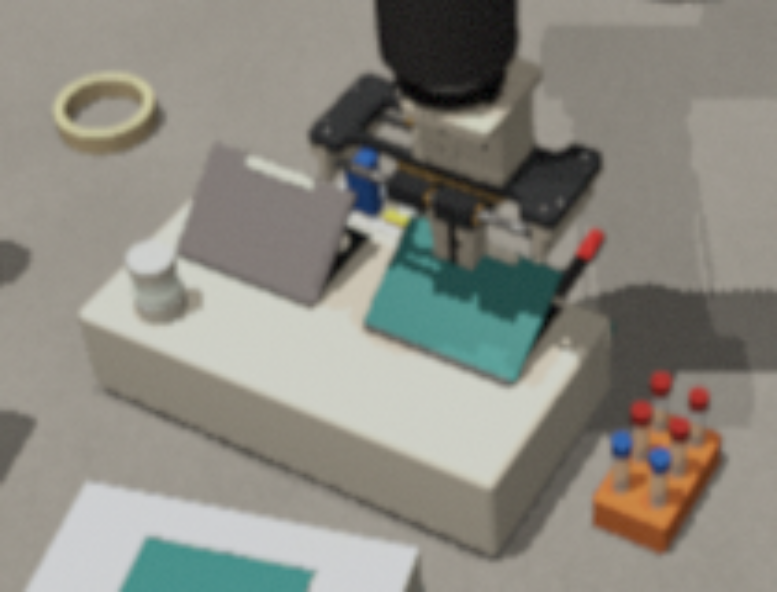

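The closed fingertips are above the teal cover's lip, at (455,260) in this crop. I'll press down along the arc.

Request:
play_rows([
  [0,0,0,-0.004,0.003,-0.01,0],
  [0,0,0,-0.004,0.001,-0.01,0],
  [0,0,0,-0.004,0.001,-0.01,0],
  [0,0,0,-0.004,0.001,-0.008,0],
  [0,0,0,-0.003,0.001,-0.008,0],
])

```text
t: 2.95
eef_pos: [0.6389, -0.0215, 0.1189]
ee_rot: [3.14, -0.009, -0.237]
force: [0.4, -3.0, 22.1]
width: 0.0003
```

Request:
play_rows([
  [0,0,0,0,0,-0.004,0],
  [0,0,0,0,0,-0.004,0],
  [0,0,0,0,0,-0.003,0],
])

```text
t: 3.32
eef_pos: [0.6382, -0.0214, 0.1104]
ee_rot: [3.139, -0.01, -0.236]
force: [-14.7, 5.2, 37.5]
width: 0.0006
```

Run:
```python
from h import *
s=get_state();print(s["eef_pos"],s["ee_rot"],s["force"])
p,d=grab_frame("scene");cv2.imwrite("pics/s2.png",cv2.resize(p[130:290,130:340],None,fx=3.7,fy=3.7))
```

```text
[ 0.63818113 -0.02143344  0.11042443] [ 3.13897382 -0.0099749  -0.23555339] [-14.66631972   5.22405208  37.52623286]
```

View pics/s2.png

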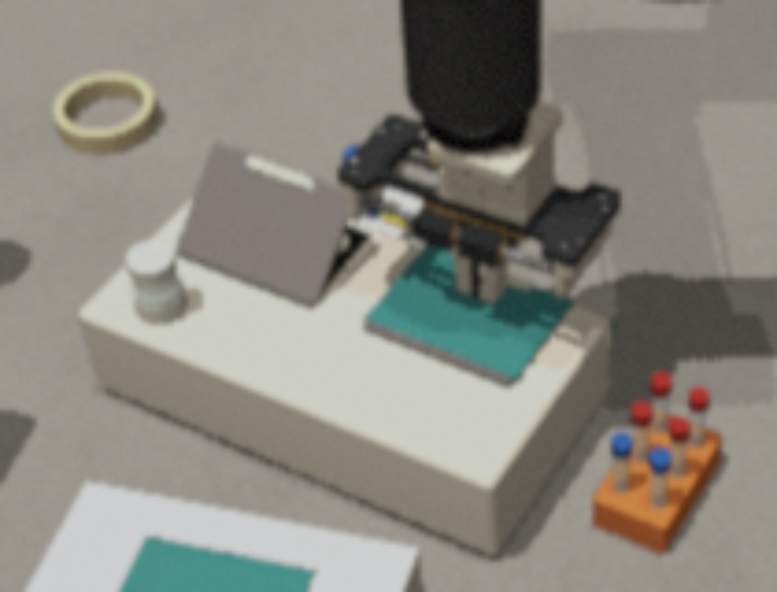

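Request:
play_rows([
  [0,0,0,0,0,0.03,0],
  [0,0.008,0,0,0,0.04,0],
  [0,0,0,0,-0.03,0.02,0],
  [0,0,0,-0.005,-0.045,0,0],
  [0,0,0,-0.005,-0.045,0,0],
  [0,0,0,-0.004,-0.04,0,0],
  [0,0,0,0,0,0,0],
])

```text
t: 4.25
eef_pos: [0.6232, -0.1848, 0.2014]
ee_rot: [3.137, -0.002, -0.233]
force: [0.1, 1.1, 0.1]
width: 0.0007
```

Run:
```python
from h import *
s=get_state();print(s["eef_pos"],s["ee_rot"],s["force"])
p,d=grab_frame("scene");cv2.imwrite("pics/s3.png",cv2.resize(p[130:290,130:340],None,fx=3.7,fy=3.7))
```

```text
[ 0.62323714 -0.18478298  0.20135564] [ 3.13741212e+00 -2.37249612e-03 -2.33410329e-01] [0.12302303 1.08726474 0.05181433]
```

View pics/s3.png

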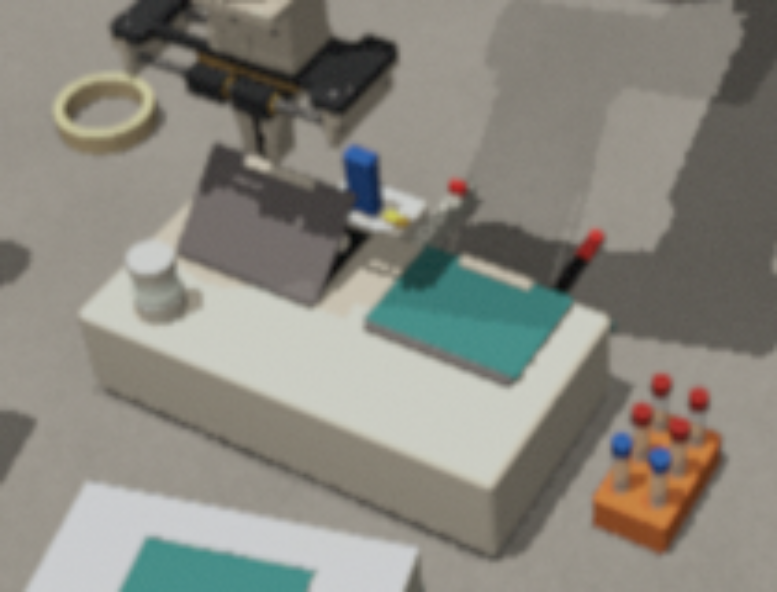

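The teal cover lies flat and stays shut, with its lip strip at (497,272). Next is the grey cover.

Request:
play_rows([
  [0,0,0,0.003,-0.007,-0.03,0],
  [0,0,0,-0.002,0,-0.01,0],
  [0,0,0,-0.003,0.001,-0.01,0],
  [0,0,0,-0.004,0.001,-0.01,0],
  [0,0,0,-0.005,0.001,-0.01,0],
  [0,0,0,-0.004,0.001,-0.009,0],
  [0,0,0,-0.004,0.001,-0.008,0],
])

```text
t: 5.18
eef_pos: [0.6076, -0.1831, 0.1155]
ee_rot: [3.138, -0.012, -0.228]
force: [3.4, -1.8, 7.0]
width: 0.0004
```

Request:
play_rows([
  [0,0,0,-0.003,0,-0.004,0],
  [0,0,0,-0.002,0,-0.004,0],
  [0,0,0,0,0,-0.003,0],
])

```text
t: 5.55
eef_pos: [0.6046, -0.183, 0.1107]
ee_rot: [3.137, -0.02, -0.225]
force: [-12.1, 8.0, 27.7]
width: 0.0003
```

Request:
play_rows([
  [0,0.01,0,0,0,0.03,0],
  [0,0.008,0,0,0,0.04,0],
  [0,0,-0.01,-0.025,0.005,0.02,0.9],
  [0,0,0,-0.04,0.008,0,0.9],
  [0,0,0,-0.035,0.008,0,0.9],
  [0,0,0,0,0,0,0.9],
  [0,0,0,0,0,0,0.9],
])

```text
t: 6.42
eef_pos: [0.4992, -0.1609, 0.2015]
ee_rot: [3.134, 0.002, -0.237]
force: [-0.4, -0.1, 0.2]
width: 0.0451
```

Run:
```python
from h import *
s=get_state();print(s["eef_pos"],s["ee_rot"],s["force"],s["width"])
p,d=grab_frame("scene");cv2.imwrite("pics/s4.png",cv2.resize(p[130:290,130:340],None,fx=3.7,fy=3.7))
p,d=grab_frame("wrist");cv2.imwrite("pics/w4.png",p);np.save("pics/w4.npy",d)
```

```text
[ 0.49918059 -0.16089257  0.20151126] [ 3.13425511e+00  1.52703508e-03 -2.36539497e-01] [-0.42963795 -0.08139143  0.24974775] 0.045066999428407854
```

View pics/s4.png

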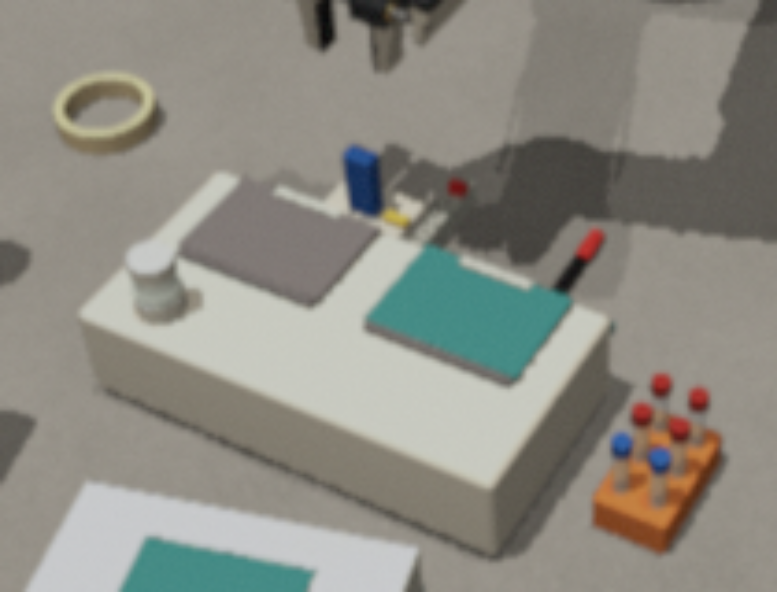

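View pics/w4.png

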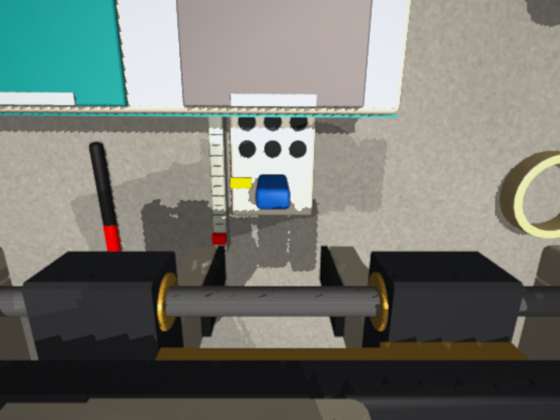

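Both covers look flat. The wrist view shows the pointer at (240,183), the red mark at (219,238) and the blue grip at (273,190). I'll measure these and check the covers' angles by depth.

```bash
cat >> h.py <<'E'
yaw=-.235
ex=np.array([np.cos(yaw),np.sin(yaw),0]); ey=np.array([-ex[1],ex[0],0]);O=np.array([.6410,-.1090,0])
def blobs(p,lo,hi,mn=8):
    m=cv2.inRange(cv2.cvtColor(p,cv2.COLOR_BGR2HSV),lo,hi)
    n,l,s,c=cv2.connectedComponentsWithStats(m)
    return [(s[i],c[i],l==i) for i in range(1,n) if s[i][4]>mn]
COL=dict(blue=((105,120,50),(125,255,255)),yellow=((22,110,90),(35,255,255)),red=((0,130,80),(8,255,255)))
E
python3 - <<'E'
from h import *
s=get_state(); K,E=wristE(s)
p=cv2.imread("pics/w4.png");D=np.load("pics/w4.npy")
for nm,z in [("blue",.095),("yellow",.036),("red",.036)]:
    for st,c,m in blobs(p,*COL[nm]):
        P=plane("wrist",c,z,K=K,E=E); print(nm,st,c.round(1),P.round(4),"loc",((P-O)@ex).round(4),((P-O)@ey).round(4),dpt("wrist",c,D,K=K,E=E).round(4))
for nm,(x0,x1) in [("grey",(195,355)),("teal",(10,115))]:
    P=np.array([dpt("wrist",(u,v),D,K=K,E=E) for v in range(5,90,4) for u in range(x0,x1,6)])
    L=np.c_[(P-O)@ex,(P-O)@ey,P[:,2]];s_=np.polyfit(L[:,0],L[:,2],1);print(nm,"angle",-np.arctan(s_[0]),L[:,2].mean())
# blue top face columns extents
st,c,m=[b for b in blobs(p,*COL["blue"])][-1]
v,u=np.nonzero(m&(D>0)); P=np.array([dpt("wrist",a,D,K=K,E=E) for a in zip(u,v)]); t=P[P[:,2]>.09]
L=np.c_[(t-O)@ex,(t-O)@ey]; print("grip top",L.min(0),L.max(0),L.mean(0), (O+ex*L[:,0].mean()+ey*L[:,1].mean()))
E
```

```text
blue [ 256  175   34   34 1050] [272.3 192.1] [ 0.5123 -0.1662  0.095 ] loc -0.1119 -0.0856 [ 0.5116 -0.166   0.0925]
yellow [230 177  22  12 232] [240.2 182.4] [ 0.514  -0.1355  0.036 ] loc -0.1173 -0.0553 [ 0.5136 -0.1352  0.034 ]
yellow [157 301   5  11  34] [158.9 306.1] [ 0.4041 -0.0157  0.036 ] loc -0.2521 0.0356 [ 0.5361 -0.1418  0.2752]
yellow [385 303   4   6  20] [386.6 305.3] [ 0.3464 -0.2527  0.036 ] loc -0.2531 -0.2083 [ 0.5236 -0.1963  0.2763]
red [103 225  18  27 385] [111.7 238. ] [0.4895 0.0042 0.036 ] loc -0.1736 0.0748 [0.4829 0.0183 0.0121]
red [211 232  16  14 185] [218.6 238.6] [ 0.4635 -0.0993  0.036 ] loc -0.1749 -0.0319 [ 0.4635 -0.0993  0.0359]
grey angle 0.12478896575609257 0.09958334280853473
teal angle 0.2710383084905025 0.10061309751046876
grip top [-0.12591241 -0.09889754] [-0.10939907 -0.07255983] [-0.11713848 -0.085668  ] [ 0.50713396 -0.16503848  0.        ]
```

The angle fits disagree with the picture, so I'll check the profile.

Run:
```python
from h import *
s=get_state(); K,E=wristE(s)
D=np.load("pics/w4.npy")
for nm,us in [("grey",range(200,350,10)),("teal",range(15,110,8)),("body",range(140,165,4))]:
    for v in range(3,116,8):
        P=np.array([dpt("wrist",(u,v),D,K=K,E=E) for u in us if D[v,u]>0])
        L=np.c_[(P-O)@ex,(P-O)@ey,P[:,2]]; print(nm,v,np.median(L,0).round(4))
p,d=grab_frame("top"); 
U=lambda x,y:(240+x/5-.4,160+y/5-.4)
cv2.imwrite("pics/t5.png",cv2.resize(p[160:280,240:400],None,fx=5,fy=5)); np.save("pics/t5.npy",d)
for nm,y0 in [("teal",.085),("grey",-.085)]:
    Kt,Et=w2c("top")
    r=[]
    for x in np.arange(-.025,.036,.006):
        for y in np.arange(y0-.05,y0+.051,.01):
            c=Et@np.r_[O+ex*x+ey*y+[0,0,.1],1]; u=Kt[0,0]*c[0]/-c[2]+Kt[0,2]; v=-Kt[1,1]*c[1]/-c[2]+Kt[1,2]
            P=dpt("top",(u,v),d); r.append([x,P[2]])
    r=np.array(r); print(nm,"top: slope",np.polyfit(r[:,0],r[:,1],1),np.median(r[r[:,0]<-.015,1]),np.median(r[r[:,0]>.02,1]))
```

```text
grey 3 [ 0.0171 -0.0844  0.0991]
grey 11 [ 0.0125 -0.0844  0.0991]
grey 19 [ 0.0077 -0.0843  0.0992]
grey 27 [ 0.003  -0.0843  0.0984]
grey 35 [-0.0018 -0.0843  0.0986]
grey 43 [-0.0067 -0.0843  0.0987]
grey 51 [-0.0117 -0.0843  0.0988]
grey 59 [-0.0167 -0.0842  0.0985]
grey 67 [-0.0217 -0.0842  0.0987]
grey 75 [-0.0269 -0.0842  0.0987]
grey 83 [-0.0322 -0.0841  0.0988]
grey 91 [-0.0374 -0.0841  0.0987]
grey 99 [-0.0428 -0.0841  0.1002]
grey 107 [-0.0482 -0.0841  0.0966]
grey 115 [-0.0542 -0.084   0.081 ]
teal 3 [0.0174 0.0537 0.0986]
teal 11 [0.0127 0.054  0.0986]
teal 19 [0.008  0.0554 0.0986]
teal 27 [0.0033 0.0563 0.0986]
teal 35 [-0.0016  0.0573  0.0987]
teal 43 [-0.0064  0.0582  0.0986]
teal 51 [-0.0114  0.0567  0.0987]
teal 59 [-0.0163  0.06    0.0985]
teal 67 [-0.0214  0.0606  0.0989]
teal 75 [-0.0266  0.0621  0.099 ]
teal 83 [-0.0318  0.0631  0.0987]
teal 91 [-0.037   0.0641  0.0985]
teal 99 [-0.0424  0.064   0.0997]
teal 107 [-0.0478  0.0706  0.0907]
teal 115 [-0.0537  0.0776  0.0808]
body 3 [ 0.0192 -0.0045  0.0914]
body 11 [ 0.0145 -0.0039  0.0908]
body 19 [ 0.0097 -0.0036  0.0908]
body 27 [ 0.0048 -0.0033  0.0909]
body 35 [-0.0003 -0.0029  0.091 ]
body 43 [-0.0052 -0.0018  0.0908]
body 51 [-0.0104 -0.0004  0.091 ]
body 59 [-0.0155 -0.0006  0.0905]
body 67 [-0.0208 -0.0003  0.0906]
body 75 [-0.0261  0.0002  0.0907]
body 83 [-0.0315  0.0009  0.0908]
body 91 [-0.0369  0.0015  0.0913]
body 99 [-0.0424  0.002   0.0908]
body 107 [-0.048   0.0031  0.0897]
body 115 [-0.054   0.0065  0.081 ]
teal top: slope [-2.70907033  0.15030629] 0.10297733680373922 0.1002746131885821
grey top: slope [-6.82266796  0.53539575] 0.6143635908227563 0.10191226205223325
```

View pics/t5.png

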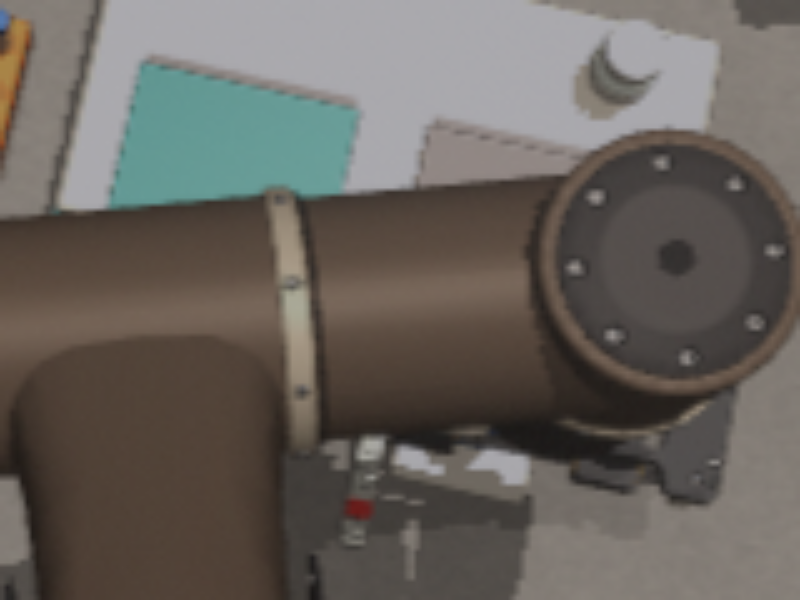

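Row medians show both covers level at z ≈ 0.0987 against a body top of 0.091, so both are shut. Edge outliers had spoiled the earlier fits. The top view shows the arm over the analyser, so it adds nothing here. Pointer-to-mark gap is about 58 mm. Next I'll descend on the grip.

Request:
play_rows([
  [0,0,0,0.008,-0.004,-0.02,0.9],
  [0,0,0,0,0,-0.03,0.9],
  [0,0,0,0,0,0,0.9],
])

```text
t: 6.95
eef_pos: [0.5095, -0.1655, 0.1494]
ee_rot: [3.134, 0.003, -0.237]
force: [-0.5, -0.9, 0.4]
width: 0.0782
```

Run:
```python
from h import *
s=get_state(); print(s["eef_pos"],s["width"]);K,E=wristE(s)
p,D=grab_frame("wrist");cv2.imwrite("pics/w6.png",p)
for nm,z in [("blue",.095),("yellow",.036),("red",.036)]:
    for st,c,m in blobs(p,*COL[nm],mn=60):
        P=plane("wrist",c,z,K=K,E=E); print(nm,st,c.round(1),P.round(4),"loc",((P-O)@ex).round(4),((P-O)@ey).round(4))
        if nm=="blue":
            v,u=np.nonzero(m&(D>0)); P=np.array([dpt("wrist",a,D,K=K,E=E) for a in zip(u,v)]); t=P[P[:,2]>.09]
            L=np.c_[(t-O)@ex,(t-O)@ey]; print("grip top",L.min(0),L.max(0),L.mean(0), (O+ex*L[:,0].mean()+ey*L[:,1].mean()))
```

```text
[ 0.5094858  -0.16548611  0.14935776] 0.07823857251225533
blue [ 250  201   41   47 1759] [269.9 225. ] [ 0.5147 -0.1669  0.095 ] loc -0.1093 -0.0857
grip top [-0.12596415 -0.09887617] [-0.10922316 -0.07248533] [-0.11699912 -0.08571396] [ 0.50725878 -0.16511563  0.        ]
yellow [221 203  26  14 334] [232.9 209.8] [ 0.5136 -0.1357  0.036 ] loc -0.1176 -0.0556
red [200 265  18  16 264] [208.1 272.4] [ 0.4642 -0.0997  0.036 ] loc -0.1741 -0.0321
```

View pics/w6.png

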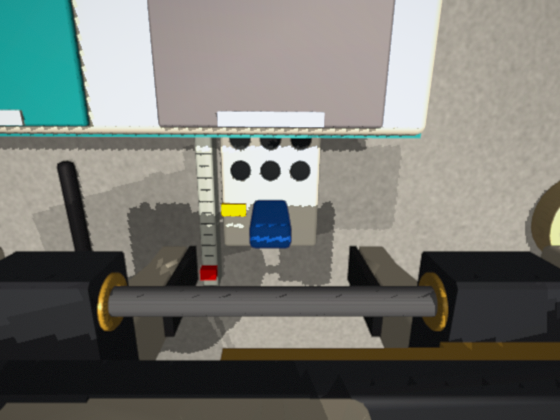

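The grip at (270,225) sits centred between the fingers. I'll go down and close.

Request:
play_rows([
  [0,0,0,-0.002,0,-0.03,0.9],
  [0,0,0,0,0,-0.03,0.9],
  [0,0,0,0,0,-0.018,0.9],
  [0,0,0,0,0,0,0.2],
  [0,0,0,0,0,0,0.1],
  [0,0,0,0,0,0,0.05],
  [0,0,0,0,0,0,0],
  [0,0,0,0,0,0,0],
], grip_force=50)

```text
t: 8.0
eef_pos: [0.5166, -0.1663, 0.0804]
ee_rot: [3.135, -0.014, -0.234]
force: [-0.1, -0.4, 0.0]
width: 0.0344
```

Request:
play_rows([
  [0,0,0,0,0,0,0.5],
  [0,0.01,0,-0.005,0.001,-0.005,0.5],
  [0,0,0,-0.004,0,-0.003,0.5],
  [0,0,0,0,0,0,0.5],
])

```text
t: 8.5
eef_pos: [0.5065, -0.1652, 0.0718]
ee_rot: [3.133, -0.003, -0.235]
force: [-0.7, -0.6, 0.7]
width: 0.0439
```

Request:
play_rows([
  [0,0,0,0,0,0,0.2],
  [0,0,0,0,0,0,0],
  [0,0,0,0,0,0,0],
  [0,0,0,0,0,0,0],
  [0,0,0,0,0,0,0],
  [0,0,0,0,0,0,0],
])

```text
t: 9.25
eef_pos: [0.5069, -0.1638, 0.0717]
ee_rot: [3.135, -0.003, -0.236]
force: [-0.7, 1.7, -0.5]
width: 0.0274
```

Gripped at 27 mm. I'll pull most of the way now.

Request:
play_rows([
  [0,0,0,-0.01,0.0024,0,0],
  [0,0,0,-0.01,0.0024,0,0],
  [0,0,0,-0.01,0.0024,0,0],
  [0,0,0,-0.01,0.0024,0,0],
  [0,0,0,-0.008,0.002,0,0],
  [0,0,0,0,0,0,0],
])

```text
t: 10.0
eef_pos: [0.4642, -0.1532, 0.0717]
ee_rot: [3.136, -0.016, -0.234]
force: [6.8, -4.5, -8.8]
width: 0.0272
```

```bash
cat > m.py <<'E'
from h import *
import sys
s=get_state(); print(s["t"],s["eef_pos"],s["force"],s["width"])
p,D=grab_frame("wrist");cv2.imwrite(f"pics/w{sys.argv[1]}.png",p)
q,Dq=grab_frame("top");cv2.imwrite(f"pics/t{sys.argv[1]}.png",cv2.resize(q[160:280,240:400],None,fx=5,fy=5))
r,Dr=grab_frame("scene");cv2.imwrite(f"pics/s{sys.argv[1]}.png",cv2.resize(r[130:290,130:340],None,fx=3.7,fy=3.7))
K,E=wristE(s)
for cam,im,kw in [("wrist",p,dict(K=K,E=E)),("top",q,{}),("scene",r,{})]:
  for nm in ("yellow","red"):
    for st,c,m in blobs(im,*COL[nm],mn=5):
        P=plane(cam,c,.036,**kw); lx,ly=(P-O)@ex,(P-O)@ey
        if -.3<lx<-.05 and -.09<ly<0: print(cam,nm,st,c.round(1),"loc",lx.round(4),ly.round(4))
E
python3 m.py 7
```

```text
10.0 [ 0.46418211 -0.15317966  0.0716936 ] [ 6.7840963  -4.47421311 -8.81208376] 0.027211334381667934
wrist yellow [204 235  35  17 434] [220.7 241.3] loc -0.1589 -0.0553
wrist yellow [200 301   5  11  37] [201.8 306. ] loc -0.202 -0.0417
scene red [251 179   5   4  16] [253.1 180.4] loc -0.1725 -0.0258
```

View pics/w7.png

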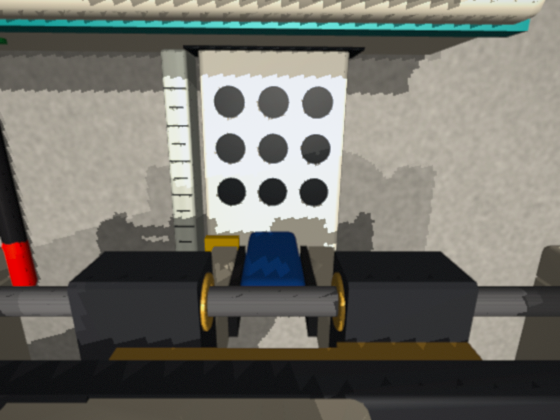

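View pics/s7.png

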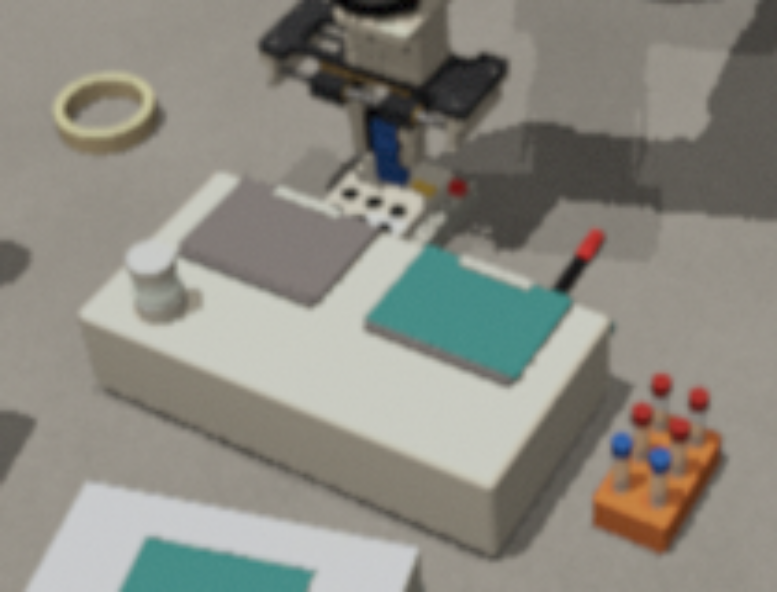

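The tray is coming with the grip. Pointer at (424,187) is close to the red mark at (457,187) in the scene crop. About 14 mm remain.

Request:
play_rows([
  [0,0.01,0,-0.006,0.0015,0,0],
  [0,0,0,-0.006,0.0015,0,0],
  [0,0,0,0,0,0,0],
  [0,0,0,0,0,0,0],
])

```text
t: 10.65
eef_pos: [0.4578, -0.1516, 0.0717]
ee_rot: [3.134, -0.016, -0.234]
force: [6.6, -4.4, -8.9]
width: 0.0278
```

```bash
sed -i 's/yellow=((22,110,90)/yellow=((15,100,50)/;s/red=((0,130,80)/red=((0,130,50)/' h.py; python3 m.py 8
python3 - <<'E'
import cv2
E
```

```text
10.65 [ 0.45778438 -0.15158182  0.07169556] [ 6.56816784 -4.4449216  -8.92313932] 0.02780920611135153
wrist yellow [204 235  36  17 471] [220.4 241.5] loc -0.1656 -0.0551
wrist yellow [199 273  16  59 523] [205.3 302. ] loc -0.2057 -0.044
wrist red [171 245  26   7 130] [184.3 247.9] loc -0.1696 -0.0337
scene yellow [242 177   7   5  18] [245.3 179.1] loc -0.1668 -0.0511
scene red [251 179   5   4  16] [253.1 180.4] loc -0.1724 -0.026
```

View pics/t8.png

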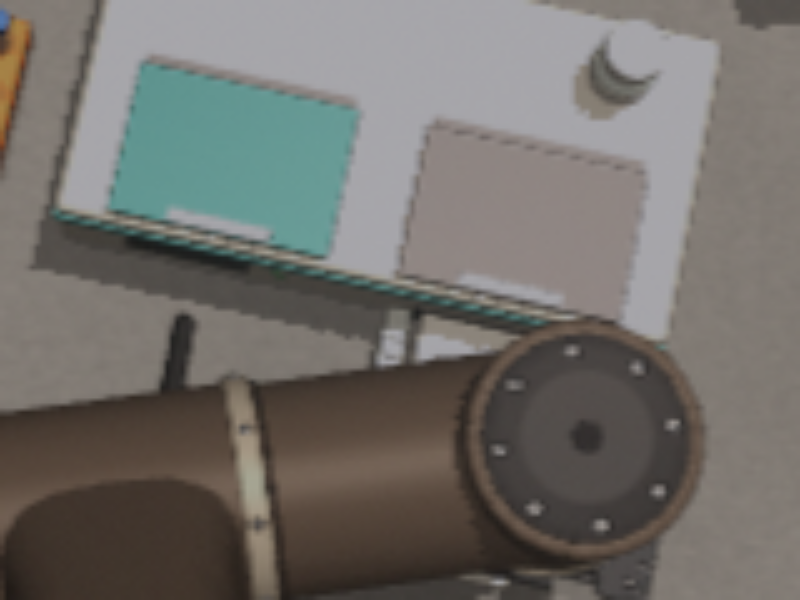

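View pics/s8.png

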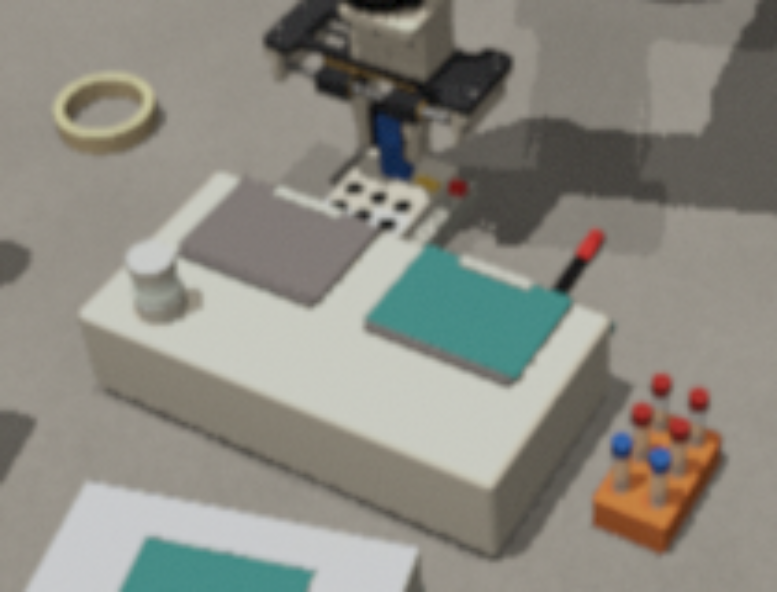

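View pics/w8.png

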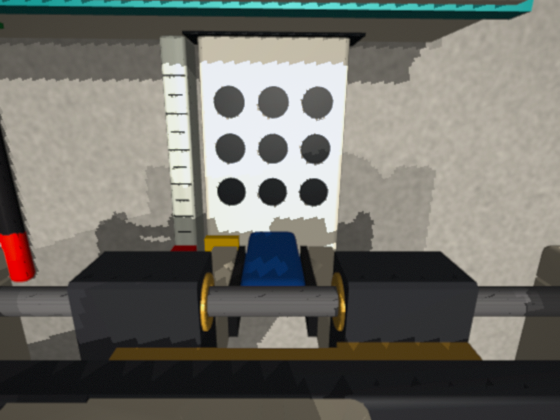

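Run:
```python
from h import *
s=get_state();K,E=wristE(s)
lx=lambda uv:(plane("wrist",uv,.036,K=K,E=E)-O)@ex
print("yellow back edge",lx((222,234.5)),"front vis",lx((222,251.5)),"red back edge",lx((184,244.5)))
# reference: home view w6 edges
p=cv2.imread("pics/w8.png");cv2.imwrite("pics/w8c.png",cv2.resize(p[215:275,150:260],None,fx=7,fy=7,interpolation=cv2.INTER_NEAREST))
```

```text
yellow back edge -0.16118637862174187 front vis -0.1719045267652012 red back edge -0.16736785574433738
```

View pics/w8c.png

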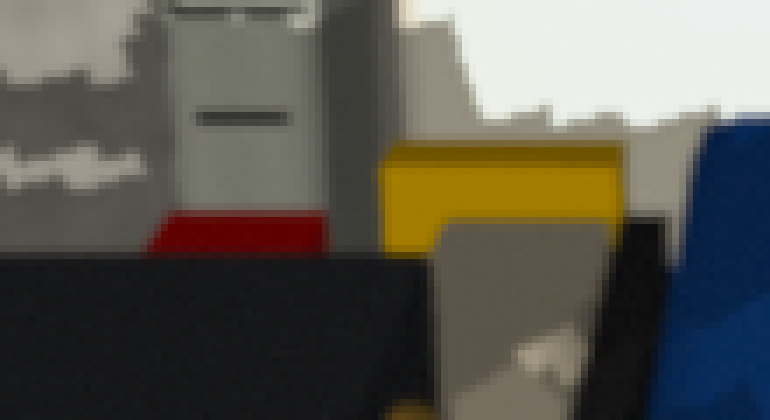

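Request:
play_rows([
  [0,0,0,-0.004,0.001,0,0],
  [0,0,0,-0.004,0.001,0,0],
])

```text
t: 11.05
eef_pos: [0.4525, -0.1503, 0.0717]
ee_rot: [3.134, -0.021, -0.234]
force: [7.1, -5.8, -9.6]
width: 0.0276
```

```bash
python3 m.py 9
python3 - <<'E'
from h import *
print(get_state()["eef_pos"],get_state()["t"])
p=cv2.imread("pics/w9.png");cv2.imwrite("pics/w9c.png",cv2.resize(p[215:275,150:260],None,fx=7,fy=7,interpolation=cv2.INTER_NEAREST))
E
```

```text
11.05 [ 0.45249293 -0.15026532  0.07172135] [ 7.10954905 -5.76943349 -9.61257397] 0.027612916694506967
wrist yellow [204 235  36  17 472] [220.4 241.5] loc -0.1709 -0.0551
wrist yellow [199 273  15  59 516] [205.3 302.2] loc -0.211 -0.044
wrist red [169 237  28  15 352] [182.8 244.1] loc -0.1724 -0.0329
scene yellow [243 176   7   5  19] [246.2 177.9] loc -0.1727 -0.0511
scene red [251 179   5   4  17] [253.1 180.4] loc -0.1726 -0.0259
[ 0.4523529  -0.15022584  0.07173074] 11.2
```

View pics/w9c.png

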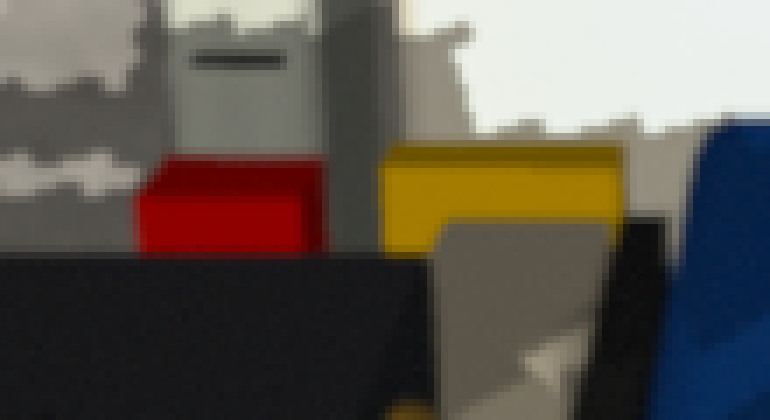

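View pics/s9.png

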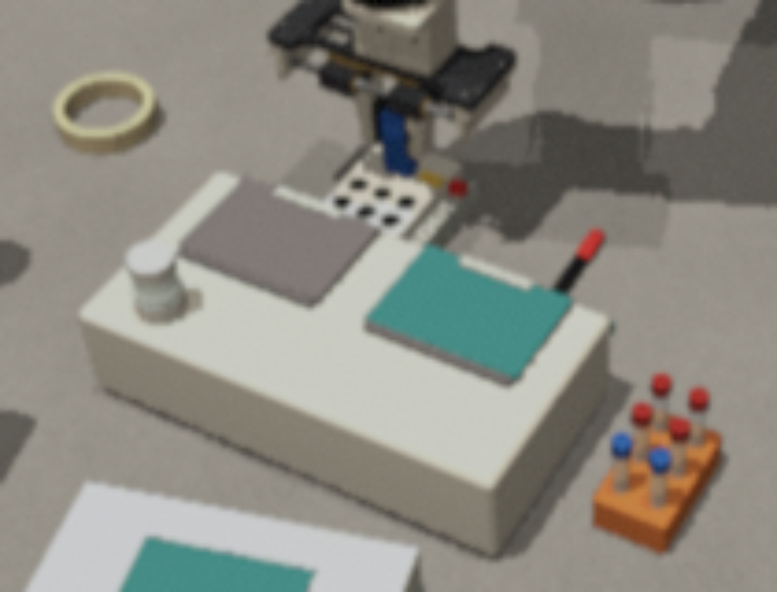

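Comparing the back edges of the two top faces in the wrist crop (yellow y≈166, red y≈193), about 2.5 mm remain.

Request:
play_rows([
  [0,0,0,-0.0035,0.0008,0,0],
])

```text
t: 11.32
eef_pos: [0.4503, -0.1497, 0.0717]
ee_rot: [3.135, -0.023, -0.234]
force: [8.0, -5.7, -9.9]
width: 0.0279
```

```bash
python3 m.py 10
python3 - <<'E'
from h import *
print(get_state()["eef_pos"],get_state()["t"])
p=cv2.imread("pics/w10.png");cv2.imwrite("pics/w10c.png",cv2.resize(p[215:275,150:260],None,fx=7,fy=7,interpolation=cv2.INTER_NEAREST))
E
```

```text
11.325 [ 0.45025553 -0.14971761  0.07171348] [ 7.95115535 -5.67471033 -9.86746807] 0.0279249108854466
wrist yellow [204 235  36  17 445] [220.2 241.9] loc -0.1733 -0.0549
wrist yellow [199 273  16  59 525] [205.3 302. ] loc -0.2131 -0.044
wrist red [169 234  28  18 454] [182.7 242.2] loc -0.1735 -0.0329
scene yellow [244 176   6   4  18] [246.5 177.5] loc -0.1749 -0.0514
scene red [251 179   5   4  18] [253.2 180.5] loc -0.1724 -0.0254
[ 0.45003219 -0.1496706   0.07171952] 11.475
```

View pics/w10c.png

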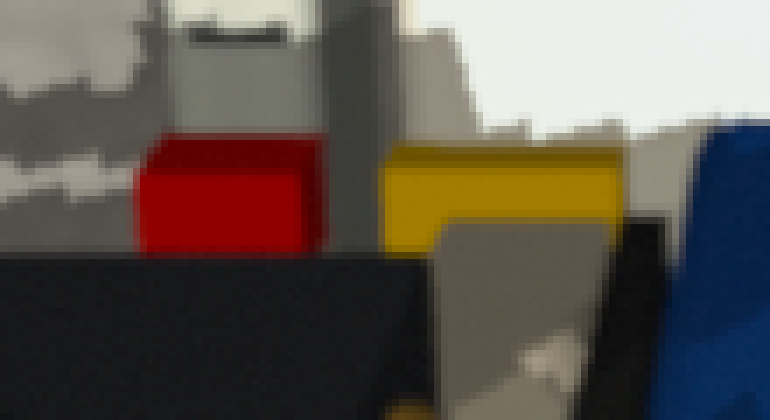

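Edges line up to about 1 px, roughly 0.5 mm. I'll hold and recheck.

Request:
play_rows([
  [0,0,0,-0.0005,0,0,0],
  [0,0,0,-0.0005,0,0,0],
  [0,0,0,0,0,0,0],
  [0,0,0,0,0,0,0],
])

```text
t: 11.98
eef_pos: [0.4543, -0.1507, 0.0718]
ee_rot: [3.135, -0.032, -0.234]
force: [7.1, -4.7, -8.9]
width: 0.0276
```

```bash
python3 m.py 11
python3 - <<'E'
from h import *
p=cv2.imread("pics/w11.png");cv2.imwrite("pics/w11c.png",cv2.resize(p[215:275,150:260],None,fx=7,fy=7,interpolation=cv2.INTER_NEAREST))
print(get_state()["eef_pos"],get_state()["t"])
E
```

```text
11.975 [ 0.45427064 -0.15069084  0.07177063] [ 7.1477507  -4.69278826 -8.9497614 ] 0.027639500074490977
wrist yellow [204 236  36  16 435] [220.3 242. ] loc -0.1691 -0.0549
wrist yellow [199 273  15  59 513] [205.2 301.9] loc -0.2084 -0.044
wrist red [169 241  28  11 263] [183.3 245.7] loc -0.1713 -0.033
scene yellow [243 177   7   4  18] [245.8 178.3] loc -0.1706 -0.0512
scene red [251 179   5   4  18] [253.2 180.5] loc -0.1724 -0.0254
[ 0.45426059 -0.15072067  0.07175807] 12.125
```

View pics/w11c.png

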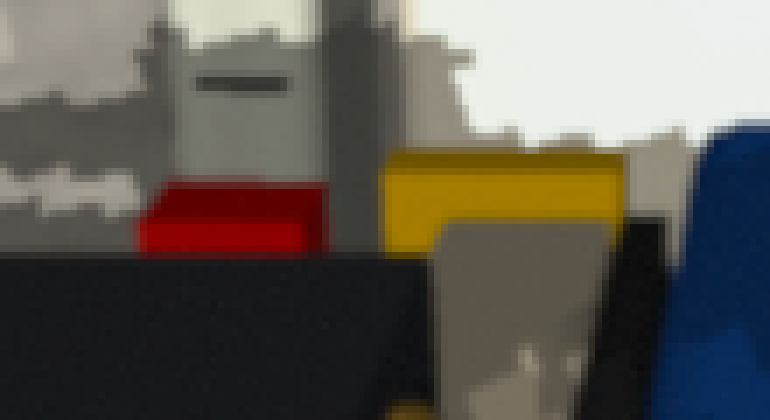

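View pics/s11.png

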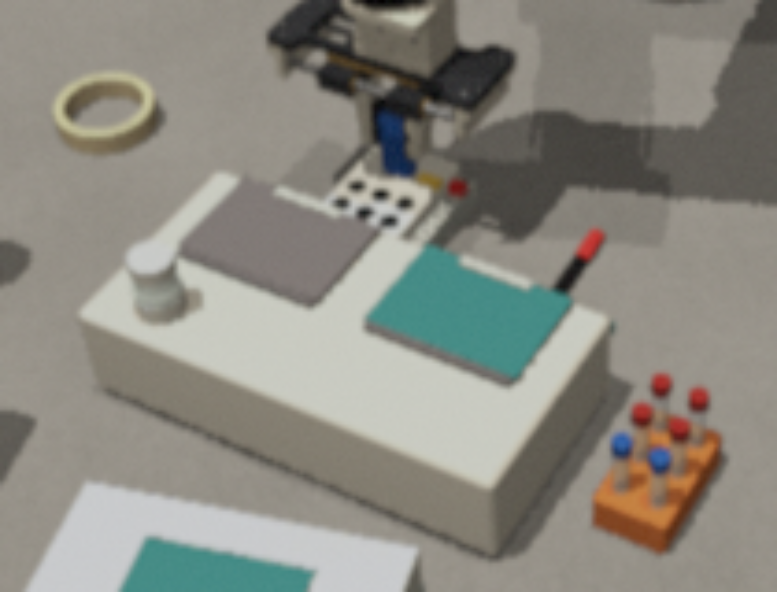

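As I suspected, each hold row re-targets the measured pose, so the spring takes back about 1.3 mm per row. I'll recover the 4 mm, then hold with a matching bias.

Request:
play_rows([
  [0,0.006,0,-0.0035,0.0008,0,0],
  [0,0.006,0,-0.0035,0.0008,0,0],
  [0,0.004,0,-0.0015,0.0003,0,0],
  [0,0.004,0,-0.0015,0.0003,0,0],
  [0,0.004,0,-0.0015,0.0003,0,0],
])

```text
t: 12.75
eef_pos: [0.4502, -0.1497, 0.0718]
ee_rot: [3.132, -0.023, -0.235]
force: [7.7, -6.0, -12.4]
width: 0.0276
```

```bash
python3 m.py 12
python3 - <<'E'
from h import *
p=cv2.imread("pics/w12.png");cv2.imwrite("pics/w12c.png",cv2.resize(p[215:275,150:260],None,fx=7,fy=7,interpolation=cv2.INTER_NEAREST))
print(get_state()["eef_pos"],get_state()["t"])
E
```

```text
12.75 [ 0.45018518 -0.14968201  0.07179209] [  7.66286618  -5.98773476 -12.420312  ] 0.027574260533491317
wrist yellow [204 235  36  17 438] [220.  241.9] loc -0.1734 -0.0549
wrist yellow [199 273  16  59 520] [205.3 302. ] loc -0.2131 -0.0441
wrist red [169 234  28  18 453] [182.5 242.3] loc -0.1736 -0.0329
scene yellow [244 176   6   4  17] [246.6 177.5] loc -0.1753 -0.051
scene red [251 179   5   4  17] [253.1 180.4] loc -0.1726 -0.0259
[ 0.45019623 -0.14969489  0.07177017] 12.9
```

View pics/w12c.png

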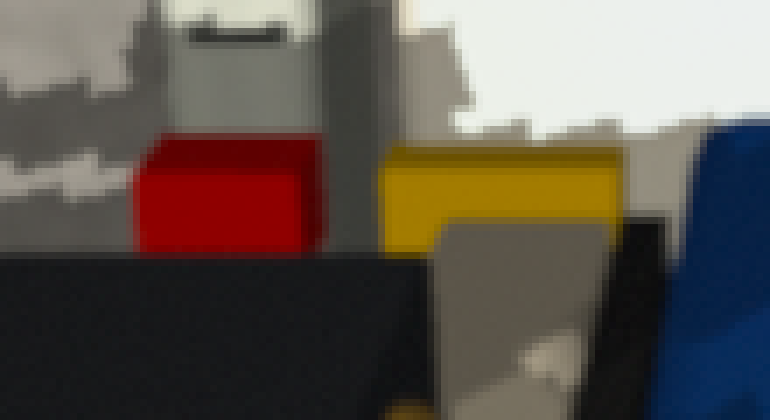

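Run:
```python
from station import *
print(job_done())
```

```text
the job is handed in; nothing more can be done
None
```

I pressed both reagent covers shut, then pulled the tray out by its blue grip until the yellow pointer met the red mark. The job was handed in at 12.9 s with the gripper still holding the tray there at 50 N.

**Covers:** Depth readings before the pull showed both plates level at about 99 mm, against a 91 mm analyser top. My first angle fits read 0.12 rad (grey) and 0.27 rad (teal), which edge outliers had spoiled. The later pictures also show both covers flat.

**Pointer at the mark:** My checks differ slightly, but both are inside the 6 mm limit:
- **Wrist camera:** the two bars line up to about 0.5 mm.
- **Scene camera:** the pointer is about 2.7 mm past the mark, from only a handful of pixels in shadow.

**Hold:** While I was holding, the spring drew the tray back about 4 mm. I pulled it back to the mark, and over the last 0.15 s the tool position did not move.

**Other things on the desk:** I saw nothing touched or shifted in the pictures.

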